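# Release the tube rack from the shaker clamp

## Robot

A 6-joint arm with a two-finger parallel gripper is mounted at the origin on the work surface; the furniture and walls round the work are solid. World frame = base frame: x ahead of the robot, y to its left, z up, the work surface at z = 0. Lengths are in m, angles in degrees, forces in N, time in s.
With the tool pointing down it reaches from about 0.35 to 0.875 m from the base axis. Payload 4.2 kg.
Tool frame: the origin (TCP) lies on the front face of the gripper's body, between the roots of the fingers; the fingertips stand 70 mm ahead of it and the grasp point (between the pads) lies 51 mm ahead of it; z points along the fingers, y is the line along which they close (so a half turn about z gives the same grasp; the last joint's range is limited). The gripper opens to 87 mm and grips with 3 to 60 N. Pads are 19 mm wide; open, the fingers measure 117 mm over their backs; the gripper's body (75 mm by 190 mm) begins 51 mm behind the grasp point.
Start: joints at [-50.042, 22.042, 0.453, 0, -68.411, -14.817], TCP at [0.266, -0.566, 0.292] pointing down, gripper open.
Joint ranges: [-179.83, 179.83], [-69.29, 118.12], [-61.27, 80.66], [-181.25, 117.63], [-171.15, -9.14], [-177.46, 177.46]. Speed limits (degrees/s): [159.86, 159.86, 180, 180, 180, 180].

## Interface

Orientations are given as a 3x3 rotation matrix whose columns are the frame's x, y, z axes.
In Python, from station import r gives the robot as it stands.
- The arm moves only by the shell command python3 -m pendant 'ROWS' [OPENING]. ROWS is JSON, a list of rows, each a list of 2 entries, a list of its own where there are three numbers: the shift along the tool's x, y, z in mm, then the turn, a rotation vector about the tool's x, y, z in rad. A call has 1 to 10 rows; each row is the pose to reach, as a shift and turn from the pose commanded when the call began, along the tool's axes at that moment; what a row does not reach only later rows make up. A row lasts 1/10 s, in which the tool goes at most 50 mm and 8.59 degrees, less where a joint would pass 70% of its speed; a pose out of reach is approached as far as the arm can. A call with a gripper value outside its range is refused whole. OPENING is the opening, from 0 (shut) to 1 (fully open), set as the call begins (- or left out, the last holds). The fingers move at their own pace and stop on an object; the grip force is fixed at half the most. Time passes only in rows, so rows that repeat a pose let the fingers close. It gives the time, the measured TCP pose, the force, the opening and the grip force at its end, in the units of the state.
- r.sense(): the state, without advancing time (a new reading comes with each control period).
- r.capture(name): name is "scene" or "side" or "wrist"; returns a dict with "frame" (480x640x3 uint8, red, green, blue), "vertical_fov" (degrees; the focal length in pixels is half the picture's height over the tangent of half this angle, whatever the lens; pixels are square), "cx", "cy" (the principal point, pixels), "rvec" (rotation vector, rad) and "tvec" (3), from world to camera coordinates, as OpenCV has them. Camera axes: x right, y down, z forward; pixel columns grow to the right and rows downward; lengths in m; the calibration is good to about 2 mm. A picture is of the moment at which its call begins. There is no depth.
- r.finish_job(): hands the job in; it is judged then, once.
The state is a dict: "time_s": time; "joints": joint angles; "joint_velocities": joint speeds; "effort": joint torques, N m; "tcp_pos": TCP position; "ee_rot": TCP orientation; "wrist_force": force on the tool from outside, world axes, zero at the start; "moment": the same for the moment, N m; "gripper_width": opening from 0.0 (shut) to 1.0 (fully open); "gripper_force": force on a finger pad.
Only numpy, scipy, OpenCV 4.12 (cv2) and the standard library are available. Lean on these libraries where they do the work, as an engineer would, in place of code of your own. Each camera call takes 0.05 s, during which the arm holds its last target. There are 200 camera calls.

## Task

The tube rack on the bench shaker is held by a slotted clamp bar that a knurled brass nut locks. Roll the nut's rim with a fingertip, without taking it between the fingers, to loosen it two full turns counter-clockwise as seen from above (fewer than three), then push the clamp bar's red-faced tab away from the rack until the bar is fully back at the end of its slot, pushing and not pinching it. Leave the rack with its tubes, and everything else on the bench, standing where it is.

Things in the scene. Friction and masses are not known exactly. Their poses are not given: they have to be found in the camera images.
- shaker: White bench shaker, not running, fixed to the bench: 205 x 152 mm housing under an aluminium plate whose top is 80 mm above the bench. Origin on the bench exactly below the brass nut's axis; x points from the nut to the tube rack, z up. The plate reaches from x = -102 to +122 mm and y = -84 to +84 mm.
- nut (a joint): Angle of the knurled nut, rad: 0 is tight, it grows as the nut turns counter-clockwise seen from above, 6.283 a turn. Starts between 0 and 0.4, stays where left, friction 0.025 N m (1.3 N at the rim). It rises 2 mm a turn; a 3.2 mm shoulder below it sits in the round end of the bar's keyhole slot and blocks the bar until it has risen clear, after about 1.7 turns.
- nut_centre (a point): Centre of the brass nut, on its upright axis at mid height of the knurled band; rises with it; 94.5 mm above the bench when tight. Band 40.4 mm in diameter, 16 mm high; nut 20 mm high, its top 9.5 mm above this point, and a 10 mm thick steel stud stands out up to 11 mm higher. A white dot on top, 16 mm off the axis, shows the angle. Around it, nothing rises above 84 mm within 40 mm of the axis.
- clamp_bar (a joint): Travel of the steel clamp bar, m: 0 against the rack, 0.028 fully back at the end of its slot. It grows as the bar slides away from the rack, along -x of the shaker; friction 1.5 N once the nut is clear; stays where left. Its tongue, 44 mm wide and 4 mm thick, lies on the plate (top 84 mm above the bench) between guide strips no higher that end at y = +-34 mm.
- tab_face (a point): Centre of the red face, which looks to the nut, of the upright tab at the clamp bar's tail; moves with the bar. Tab 44 mm wide (along y of the shaker), 4 mm thick, from 13 mm below this point (the plate) to 13 mm above. At the start 67 mm from the nut's axis along -x of the shaker, 46 mm from the nut's rim. The bar's other end, a jaw 118 mm wide and 32 mm high, is 53 to 60 mm from the axis.
- rack: Black tube rack, 50 x 135 x 54 mm, holding seven stoppered blood tubes that reach 84 mm above its underside (166 mm above the bench). Loose, upright on the plate between the jaw of the clamp bar and a fence. Origin at the centre of its underside; long side along y of the shaker. It must stay where it is.
- canister_2: Clear empty plastic canister, open on top, 68 x 70 x 160 mm, loose bystander; origin at the centre of its underside.
- teal_box: Clear open plastic box with a green sponge, 65 x 88 x 52 mm, loose bystander; origin at the centre of its underside.
- timer: White kitchen-style bench timer lying flat, 66 x 66 x 19 mm, loose bystander; origin at the centre of its underside.
- cup: Specimen cup with a red screw lid, 50 mm wide, 59 mm high, loose bystander; origin at the centre of its underside.
- stain: White dropper bottle with a purple cap, 44 mm wide, 98 mm high, loose bystander; origin at the centre of its underside.
- kit_box: Small blue carton, 45 x 60 x 50 mm, loose bystander; origin at the centre of its underside.
- marker: Marker pen with a black cap lying on the bench, 140 mm long, 11 mm thick, loose bystander; origin at its middle, on the bench.

How it is judged (in metres and radians):
On the way, in this order (a step that is already met when the one before it is completed fails the run):
1. the nut has been loosened by two turns while the bar is still against the rack (value of joint nut above 11.8 rad and value of joint clamp_bar below 0.005 m), for 0.1 s.
2. the clamp bar has been pushed back to the end of its slot (value of joint clamp_bar above 0.025 m), for 0.2 s.
At the end, for the whole second after the job is handed in: The nut is at rest between 1.88 and 3 turns (11.8 to 18.85 rad) from tight, the clamp bar is back by at least 25 of its 28 mm, and the rack stands upright and still within 12 mm of where it was (value of joint nut between 11.8 and 18.85 rad and value of joint clamp_bar above 0.025 m and velocity of joint nut between -0.1 and 0.1 rad/s and distance of rack from where it was at the start of the episode below 0.012 m and angle between rack's own z axis and vertical below 0.1 rad and linear speed of rack below 0.02 m/s); the robot touches nothing.
It fails at once if the nut is taken between the fingers (horizontal distance between the grasp point and nut_centre below 0.012 m and z of the grasp point in the frame of nut_centre below 0.024 m).
It fails at once if the tab is pinched between the fingers (x of the grasp point in the frame of tab_face between -0.005 and 0.001 m and y of the grasp point in the frame of tab_face between -0.022 and 0.022 m and z of the grasp point in the frame of tab_face below 0.027 m).
It fails at once if the nut is loosened by three turns or more (value of joint nut above 18.85 rad).
It fails at once if the rack is lifted, tipped or shoved (distance of rack from where it was at the start of the episode above 0.02 m or angle between rack's own z axis and vertical above 0.25 rad).
It fails at once if something else on the bench is moved by more than 3 cm (distance of any of canister_2, teal_box, timer, cup, stain, kit_box, marker from where it was at the start of the episode above 0.03 m).
It also fails if it takes over 56 s, if anything falls off the work surface, if the arm or the gripper's body presses on something with over 40 N, if the wrist force passes 120 N, or if a joint passes its speed limit or range.

## Working session

There is one attempt and no reset: what is moved stays moved. The work goes in short steps, Python scripts to look and compute and a shell command to move; the robot and the scene stay as the last step left them, time stands still between calls to the robot, and variables do not carry over. Pictures are saved under pics/ and viewed, at most 10 in all, crops included, and the job is handed in when it is done.

```bash
ls; mkdir -p pics; python3 - <<'E'
from station import r
import cv2
s=r.sense(); print(s['time_s'],s['tcp_pos'],s['ee_rot'],s['gripper_width'])
for n in ['scene','side']:
    c=r.capture(n); cv2.imwrite(f'pics/{n}0.png',c['frame'][:,:,::-1]); print(n,c['vertical_fov'],c['cx'],c['cy'],c['rvec'],c['tvec'])
E
```

```text
pics
0.0 [ 0.26535475 -0.56535441  0.29113505] [[-9.05348018e-01 -4.24669167e-01 -1.03217587e-03]
 [-4.24670412e-01  9.05345837e-01  1.98883961e-03]
 [ 8.98772652e-05  2.23892655e-03 -9.99997490e-01]] 1.0008983804064588
scene 56.032898416878076 326.9437463671435 235.58334215748638 [ 0.7814386  -2.6807354   0.98852936] [0.43420729 0.28692097 0.98974144]
side 42.72289565824881 329.3235825035436 242.86857559373908 [ 0.59661736 -2.60632463  1.24529468] [0.50282055 0.22475776 1.11011626]
```

View pics/scene0.png

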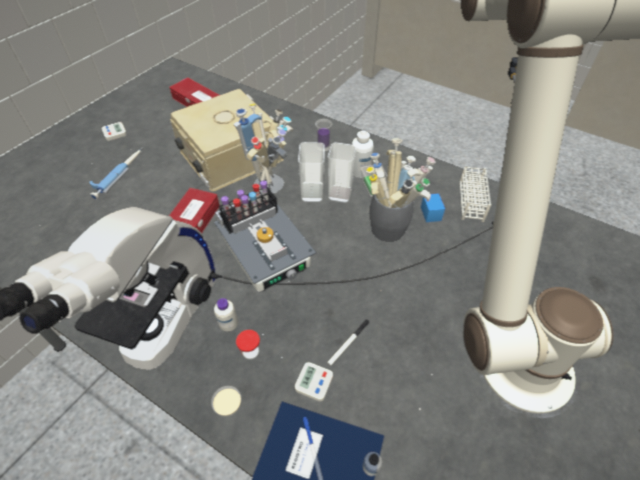

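View pics/side0.png

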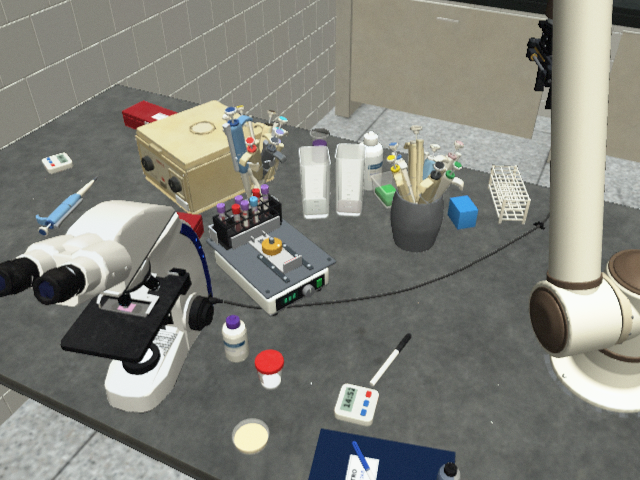

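The scene shows the shaker with the brass nut at (265,234), and the side view shows it at (272,245). The rack is up-left of it, and the tab is on the near-right side facing the shaker's display. Next I locate the nut.

```bash
cat > h.py <<'E'
import numpy as np, cv2
from station import r
def cam(c):
    R=cv2.Rodrigues(np.array(c['rvec'],float))[0]; t=np.array(c['tvec'],float).ravel()
    f=240/np.tan(np.radians(c['vertical_fov'])/2); return R,t,f
def ray(c,u,v):
    R,t,f=cam(c); return -R.T@t, R.T@np.array([(u-c['cx'])/f,(v-c['cy'])/f,1])
def plane(c,u,v,z):
    o,d=ray(c,u,v); return o+d*(z-o[2])/d[2]
def proj(c,p):
    R,t,f=cam(c); q=R@np.asarray(p)+t; return np.round([f*q[0]/q[2]+c['cx'],f*q[1]/q[2]+c['cy']],1)
def tri(a,b):
    (o,d),(p,e)=a,b
    k=np.linalg.lstsq(np.c_[d,-e],p-o,rcond=None)[0]; return (o+k[0]*d+p+k[1]*e)/2, np.linalg.norm(o+k[0]*d-p-k[1]*e)
def crop(c,u0,v0,w,h,s,name): cv2.imwrite(name,cv2.resize(c['frame'][v0:v0+h,u0:u0+w,::-1],None,fx=s,fy=s,interpolation=cv2.INTER_CUBIC))
def brass(c,box):
    u0,v0,u1,v1=box; hsv=cv2.cvtColor(c['frame'],cv2.COLOR_RGB2HSV)
    m=cv2.inRange(hsv,(14,110,90),(30,255,255)); k=np.zeros_like(m); k[v0:v1,u0:u1]=m[v0:v1,u0:u1]; return k
E
python3 - <<'E'
from h import *
rs=[]
for n,b in [('scene',(245,215,290,250)),('side',(250,225,300,262))]:
    c=r.capture(n); m=brass(c,b); x,y,w,h=cv2.boundingRect(m); u=x+w/2-.5;v=y+h/2-.5
    print(n,(x,y,w,h),plane(c,u,v,.0965)); rs.append(ray(c,u,v))
crop(c,195,180,150,140,5,'pics/side_c.png')
print(tri(*rs))
E
```

```text
scene (257, 228, 16, 14) [0.6523647  0.06700186 0.0965    ]
side (262, 238, 20, 18) [0.65520491 0.06509435 0.0965    ]
(array([0.65153963, 0.06909085, 0.1000354 ]), np.float64(0.002232390264514949))
```

View pics/side_c.png

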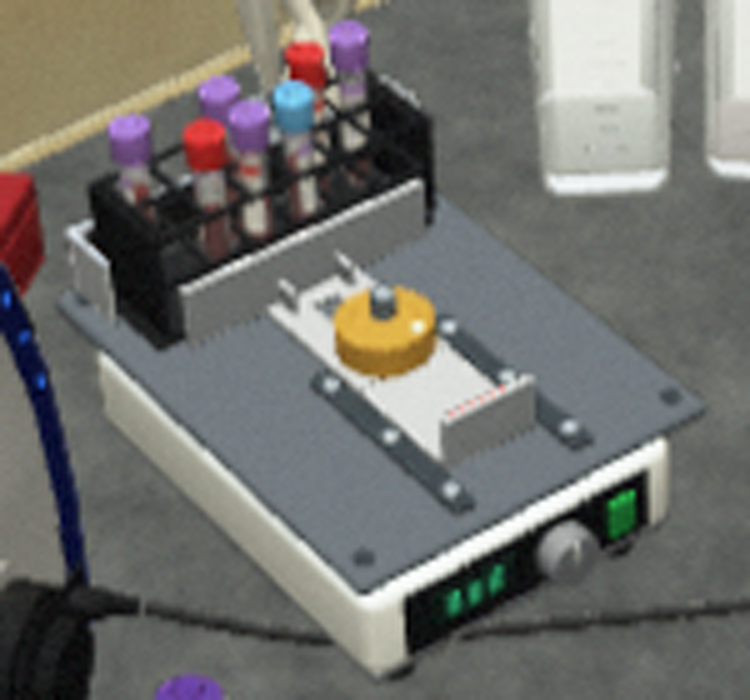

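The crop shows the nut at (385,330), with its white dot on the right. The plate corners are at about (370,590), (705,405) and (60,300). The tab is at (490,415).

```bash
python3 - <<'E'
from h import *
c=r.capture('side')
P={k:plane(c,195+u/5,180+v/5,z) for k,u,v,z in [('near',370,592,.08),('right',707,405,.08),('left',60,302,.08),('tabL',440,424,.11),('tabR',530,378,.11),('nuttop',386,318,.104),('dot',418,326,.104)]}
for k in P: print(k,P[k].round(4))
x1=P['left']-P['near']; y1=P['near']-P['right']
print(np.degrees(np.arctan2(x1[1],x1[0])),np.linalg.norm(x1),np.degrees(np.arctan2(y1[1],y1[0])),np.linalg.norm(y1))
a=np.radians(np.degrees(np.arctan2(x1[1],x1[0])))
nx=P['near'][:2]; print('dot',P['dot']-P['nuttop'])
ex=np.array([np.cos(a),np.sin(a)]); ey=np.array([-ex[1],ex[0]])
print('nut from near', nx+102*ex/1000-84*ey/1000, nx+102*ex/1000+84*ey/1000)
print('base z cam', [ (n,(-cam(c)[0].T@cam(c)[1]).round(2)) for n in ['side']])
E
```

```text
near [0.5945 0.1816 0.08  ]
right [0.5277 0.0314 0.08  ]
left [0.796  0.0887 0.08  ]
tabL [0.5992 0.1171 0.11  ]
tabR [0.5812 0.0784 0.11  ]
nuttop [0.6535 0.0643 0.104 ]
dot [0.6396 0.0632 0.104 ]
-24.74757943191114 0.22188675892894982 66.00555172660957 0.16433715367459845
dot [-0.01394256 -0.0011438   0.        ]
nut from near [0.65195863 0.06257478] [0.72228702 0.2151458 ]
base z cam [('side', array([0.14, 0.87, 0.87]))]
```

```bash
cat >> h.py <<'E'
YAW=np.radians(-24.5); EX=np.array([np.cos(YAW),np.sin(YAW),0]); EY=np.array([-EX[1],EX[0],0]); NUT=np.array([.653,.065,0])
def S(x,y,z): return NUT+x*EX+y*EY+np.array([0,0,z])   # shaker frame -> world
def togo(p):
    "shift (tool mm) and turn (rotvec) to TCP at world p, tool y along shaker +y, z down"
    s=r.sense(); R=np.array(s['ee_rot']); G=np.c_[-EX,EY,[0,0,-1]]
    return (R.T@(p-s['tcp_pos'])*1000).round(1), cv2.Rodrigues(R.T@G)[0].ravel().round(3)
E
python3 - <<'E'
from h import *
a=r.capture('scene'); b=r.capture('side')
for n,u,v in [('can1',312,198),('can2',341,200),('pencup',390,237),('scope knob',200,292),('stain',227,328)]: print(n,plane(a,u,v,0).round(3), 'in shaker', ((plane(a,u,v,0)-NUT)@np.c_[EX,EY]).round(3))
print('pen top',tri(ray(a,396,142),ray(b,415,143)))
print('scope stage/knob',tri(ray(a,200,291),ray(b,203,312)))
print(togo(S(-.06,0,.32)))
E
```

```text
can1 [ 0.679 -0.18   0.   ] in shaker [ 0.125 -0.213]
can2 [ 0.603 -0.22   0.   ] in shaker [ 0.073 -0.28 ]
pencup [ 0.419 -0.171 -0.   ] in shaker [-0.115 -0.312]
scope knob [0.73  0.239 0.   ] in shaker [-0.002  0.19 ]
stain [0.61  0.279 0.   ] in shaker [-0.128  0.177]
pen top (array([ 0.51719963, -0.37178273,  0.14393302]), np.float64(0.009768260642169868))
scope stage/knob (array([0.67700894, 0.27092984, 0.08923648]), np.float64(0.0009428232758093783))
(array([-579.9,  452. ,  -27.8]), array([ 0.   , -0.   ,  0.866]))
```

```bash
python3 -m pendant '[[[0,0,-40],[0,0,0.1]],[[-15,10,-80],[0,0,0.2]],[[-50,38,-100],[0,0,0.3]],[[-85,66,-100],[0,0,0.4]],[[-120,93,-100],[0,0,0.5]],[[-155,120,-100],[0,0,0.6]],[[-190,148,-100],[0,0,0.7]],[[-225,175,-100],[0,0,0.8]],[[-260,202,-100],[0,0,0.866]],[[-295,230,-100],[0,0,0.866]]]' 0; python3 -c "
from h import *
print(togo(S(-.06,0,.32)))"
```

```text
time_s: 1.35
tcp_pos: [0.4353, -0.2305, 0.3926]
ee_rot: [[-0.91, 0.415, 0.001], [0.415, 0.91, -0.0], [-0.001, 0.0, -1.0]]
wrist_force: [-0.0, 0.5, 0.5]
gripper_width: 0.173
gripper_force: 0.0
(array([-15.2, 359.2,  72.7]), array([ 0.   ,  0.001, -0.001]))
```

```bash
python3 -m pendant '[[[-2,40,0],[0,0,0]],[[-4,85,0],[0,0,0]],[[-6,130,0],[0,0,0]],[[-8,175,0],[0,0,0]],[[-10,220,0],[0,0,0]],[[-12,265,20],[0,0,0]],[[-14,310,40],[0,0,0]],[[-15,345,60],[0,0,0]],[[-15,359,72],[0,0,0]],[[-15,359,72],[0,0,0]]]'; python3 -c "
from h import *
print(togo(S(-.06,0,.32)))
c=r.capture('wrist');cv2.imwrite('pics/w0.png',c['frame'][:,:,::-1]); print(proj(c,S(0,0,.104)),proj(c,S(-.067,0,.106)))"
```

```text
time_s: 2.35
tcp_pos: [0.597, 0.0897, 0.3174]
ee_rot: [[-0.911, 0.413, -0.005], [0.413, 0.911, -0.002], [0.004, -0.003, -1.0]]
wrist_force: [0.3, -0.1, 1.0]
gripper_width: 0.005
gripper_force: 0.0
(array([-1.2,  0.7, -2.6]), array([-0.003, -0.004,  0.002]))
[316.5 295.3] [316.8 214.7]
```

View pics/w0.png

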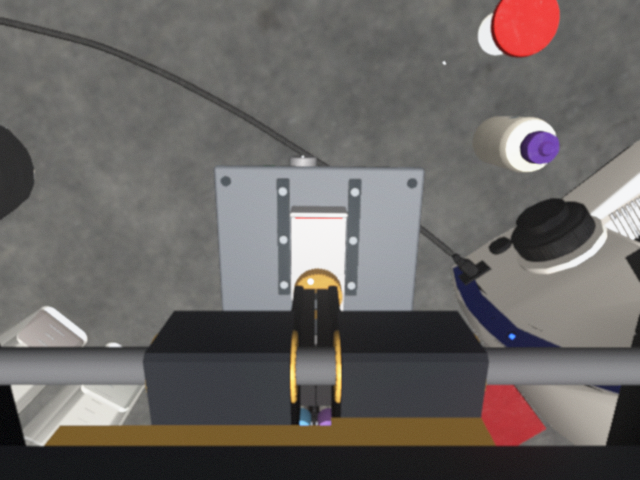

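The wrist view shows the nut at about (319,290), partly hidden by the fingers, with its dot at (311,282). The tab's red line is at (318,217), and the bar runs straight up the image. I fit the circle to refine.

```bash
cat >> h.py <<'E'
def look(zt=.104):
    c=r.capture('wrist'); q=proj(c,S(0,0,zt)); x,y=int(q[0]),int(q[1])
    m=brass(c,(x-45,max(y-45,0),x+45,min(y+45,480)))
    return c,m,q
E
python3 - <<'E'
from h import *
from scipy.optimize import least_squares
c,m,q=look()
pts=np.array([(u,np.flatnonzero(m[:,u])[0]) for u in range(640) if m[:,u].sum()>255*3])
P=np.array([plane(c,u,v-.5,.104) for u,v in pts])
k=(pts[:,1]<290)
f=least_squares(lambda a:np.hypot(P[k,0]-a[0],P[k,1]-a[1])-.0202,[.653,.065],loss='soft_l1',f_scale=.001)
print(f.x,f.cost,k.sum(),(np.r_[f.x,0]-NUT)@np.c_[EX,EY])
hsv=cv2.cvtColor(c['frame'],cv2.COLOR_RGB2HSV); red=((hsv[...,0]<8)|(hsv[...,0]>172))&(hsv[...,1]>110); red[:200]=0;red[235:]=0;red[:,:270]=0;red[:,370:]=0
v,u=np.nonzero(red); p=plane(c,u.mean(),v.mean(),.103); l=np.polyfit(u,v,1); print('red',u.min(),u.max(),u.mean(),v.mean(),l[0],(p-NUT)@np.c_[EX,EY])
A=plane(c,u.min(),np.polyval(l,u.min()),.103);B=plane(c,u.max(),np.polyval(l,u.max()),.103);d=B-A;print(np.linalg.norm(d),np.degrees(np.arctan2(d[1],d[0]))-90)
E
```

```text
[0.65153003 0.06603518] 5.527420724939386e-06 46 [-0.0017669   0.00033238]<stdin>:10: RuntimeWarning: Mean of empty slice.
  ret = ret.dtype.type(ret / rcount)
Traceback (most recent call last):
TypeError: expected non-empty vector for x
```

```bash
sed -i 's/NUT=np.array(.*/NUT=np.array([.6520,.0665,0])/' h.py; python3 -c "
from h import *
print(togo(S(-.047,.020,.159)))"
```

```text
(array([-11.7,  23.4, 161.5]), array([-0.001,  0.   ,  0.   ]))
```

```bash
python3 -m pendant '[[[-6,12,20],[0,0,0]],[[-12,23,50],[0,0,0]],[[-12,23,80],[0,0,0]],[[-12,23,105],[0,0,0]],[[-12,23,125],[0,0,0]],[[-12,23,140],[0,0,0]],[[-12,23,152],[0,0,0]],[[-12,23,160],[0,0,0]],[[-12,23,161],[0,0,0]],[[-12,23,161],[0,0,0]]]'; python3 -c "
from h import *
print(togo(S(-.047,.02,.159)))
c=r.capture('wrist');crop(c,170,100,300,260,2.6,'pics/w1.png');c=r.capture('side');crop(c,195,150,160,130,5,'pics/s1.png')"
```

```text
time_s: 3.45
tcp_pos: [0.6181, 0.1041, 0.16]
ee_rot: [[-0.91, 0.414, 0.001], [0.414, 0.91, 0.0], [-0.001, 0.001, -1.0]]
wrist_force: [0.4, 0.2, 0.0]
gripper_width: 0.006
gripper_force: 0.0
(array([ 0.6, -0.1,  1. ]), array([0.001, 0.001, 0.   ]))
```

View pics/w1.png

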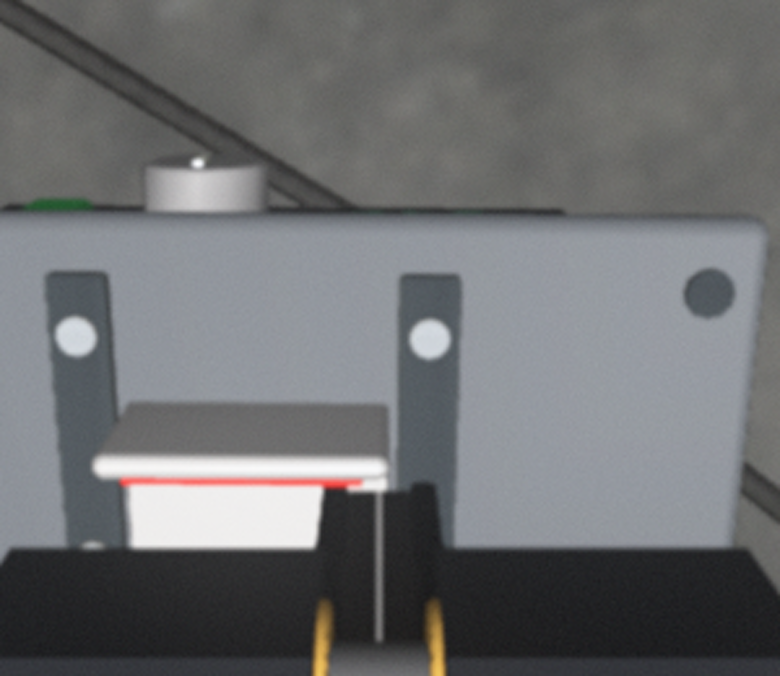

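View pics/s1.png

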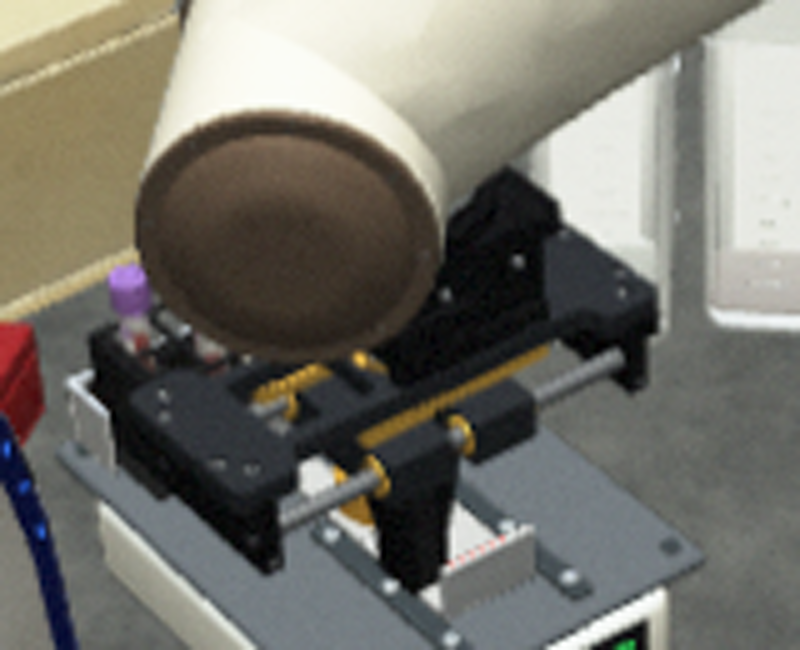

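The fingers are down between the nut and the tab, clear of both, and the gripper body clears the rack. Now I feel for the rim.

```bash
python3 -m pendant '[[[-5,0,0],[0,0,0]],[[-10,0,0],[0,0,0]],[[-14,0,0],[0,0,0]],[[-16,0,0],[0,0,0]],[[-17,0,0],[0,0,0]],[[-18,0,0],[0,0,0]],[[-18,0,0],[0,0,0]]]'; python3 -c "
from h import *
print(EX[:2],togo(S(0,0,.159)))"
```

```text
time_s: 4.25
tcp_pos: [0.6341, 0.0968, 0.1592]
ee_rot: [[-0.91, 0.414, -0.0], [0.414, 0.91, 0.0], [0.0, -0.0, -1.0]]
wrist_force: [0.3, 0.7, -1.1]
gripper_width: 0.006
gripper_force: 0.0
[ 0.90996127 -0.41469324] (array([-28.8, -20.2,   0.2]), array([-0., -0.,  0.]))
```

```bash
python3 -m pendant '[[[-1,0,0],[0,0,0]],[[-1,0,0],[0,0,0]]]' | grep -E 'force'; python3 -m pendant '[[[-1,0,0],[0,0,0]],[[-1,0,0],[0,0,0]]]'| grep -E 'force';python3 -m pendant '[[[-1,0,0],[0,0,0]],[[-1,0,0],[0,0,0]]]'| grep -E 'force|tcp'; python3 -c "
from h import *
print(togo(S(0,0,.159))[0], EX@r.sense()['wrist_force'])"
```

```text
wrist_force: [0.1, 0.3, 0.5]
gripper_force: 0.0
wrist_force: [-0.3, 0.0, 0.3]
gripper_force: 0.0
tcp_pos: [0.6369, 0.0955, 0.1592]
wrist_force: [0.6, -0.5, -0.0]
gripper_force: 0.0
[-25.7 -20.2   0.2] 0.7466166831919346
```

```bash
for i in 1 2 3 4; do python3 -m pendant '[[[-1,0,0],[0,0,0]],[[-1,0,0],[0,0,0]]]' | grep -E 'wrist_force'; done; python3 -c "
from h import *
print(togo(S(0,0,.159))[0], EX@r.sense()['wrist_force'])"
```

```text
wrist_force: [-0.2, -0.1, -0.5]
wrist_force: [-1.8, 1.1, 0.8]
wrist_force: [-2.4, 2.3, 1.7]
wrist_force: [-4.2, 5.2, 1.2]
[-22.6 -20.9   0.1] -5.978141819947398
```

```bash
python3 -m pendant '[[[1.3,-4.2,0],[0,0,0]],[[2.2,-9.2,0],[0,0,0]],[[2.3,-15,0],[0,0,0]],[[2.3,-20,0],[0,0,0]]]' | grep -E 'wrist_force|tcp'; python3 -m pendant '[[[0,-5,0],[0,0,0]],[[0,-11,0],[0,0,0]],[[-0.9,-16,0],[0,0,0]],[[-3,-21,0],[0,0,0]],[[-6,-24.7,0],[0,0,0]],[[-9,-26.5,0],[0,0,0]]]'| grep -E 'wrist_force|tcp';  python3 -c "
from h import *
s=r.sense();print(s['time_s'],togo(S(0,0,.159))[0], EX@s['wrist_force'],EY@s['wrist_force'])"
```

```text
tcp_pos: [0.6275, 0.0777, 0.1593]
wrist_force: [-8.3, 2.8, 4.5]
tcp_pos: [0.6263, 0.0477, 0.1593]
wrist_force: [-4.7, -1.2, 3.9]
6.65 [-15.6  27.8   0.2] -3.8025735729471695 -3.051232748080077
```

```bash
python3 -m pendant '[[[12,-4,0],[0,0,0]],[[30,0,0],[0,0,0]],[[32,15,-20],[0,0,0]],[[40,30,-45],[0,0,0]],[[50,46,-75],[0,0,0]],[[60,46,-100],[0,0,0]],[[60,46,-110],[0,0,0]],[[60,46,-110],[0,0,0]]]' | grep tcp;  cat >> h.py <<'E'
def dot(zt=.104):
    c,m,q=look(zt); g=c['frame']; hsv=cv2.cvtColor(g,cv2.COLOR_RGB2HSV)
    best=[]
    w=((hsv[...,1]<70)&(hsv[...,2]>190)).astype(np.uint8)
    n,l,st,ce=cv2.connectedComponentsWithStats(w)
    for i in range(1,n):
        p=plane(c,*ce[i],zt); d=(p-S(0,0,zt))@np.c_[EX,EY]
        if np.hypot(*d)<.024: print('blob',st[i,4],ce[i].round(1),(d*1000).round(1),'angle',np.degrees(np.arctan2(d[1],d[0])).round(1))
    print('nut px',q); return c
E
python3 -c "
from h import *
c=dot(); crop(c,220,180,200,150,4,'pics/w2.png'); print(togo(S(-.075,.02,.26)))"
```

```text
tcp_pos: [0.5931, 0.1157, 0.271]
nut px [285.1 338.1]
(array([0.5, 0.3, 9.1]), array([ 0.001,  0.001, -0.   ]))
```

View pics/w2.png

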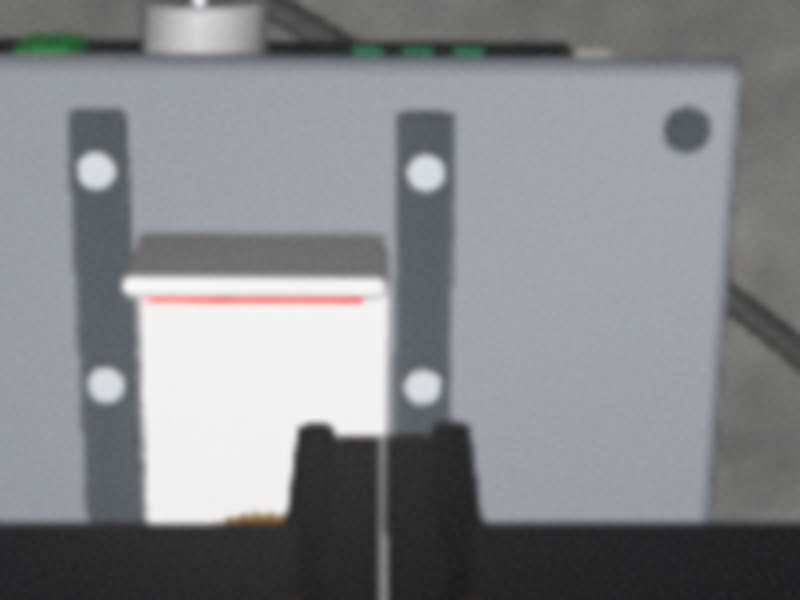

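The nut is hidden behind the gripper body at the bottom edge (about (258,520) in the crop). I check the fixed cameras instead.

```bash
python3 -c "
from h import *
ims=[]
for n in ['scene','side']:
    c=r.capture(n); q=proj(c,S(0,0,.105)); print(n,q); x,y=q.astype(int); ims.append(cv2.resize(c['frame'][y-30:y+30,x-40:x+40,::-1],None,fx=5,fy=5,interpolation=cv2.INTER_CUBIC))
cv2.imwrite('pics/ss.png',np.hstack(ims))"
```

```text
scene [264.4 232.2]
side [272.3 244. ]
```

View pics/ss.png

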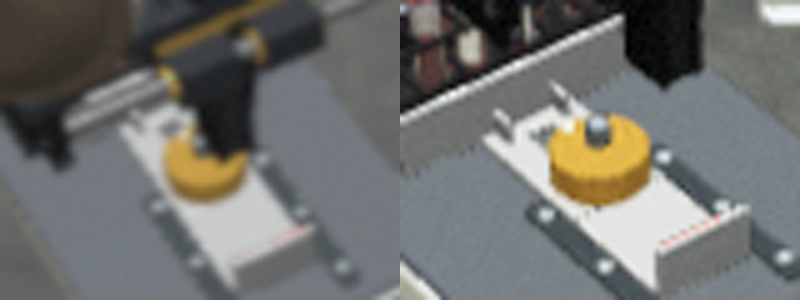

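The side camera sees the nut fully from this pose. The dot has moved from the right to the far left, at about (565,125) in the composite. I measure its angle from the side camera.

```bash
cat >> h.py <<'E'
def dots(zt=.105):
    c=r.capture('side'); g=cv2.resize(c['frame'],None,fx=4,fy=4,interpolation=cv2.INTER_CUBIC); hsv=cv2.cvtColor(g,cv2.COLOR_RGB2HSV)
    best=(-1,)
    for a in range(0,360,3):
        p=S(.016*np.cos(np.radians(a)),.016*np.sin(np.radians(a)),zt); u,v=proj(c,p); X=int(u*4+1.5);Y=int(v*4+1.5)
        f=g[Y-3:Y+4,X-3:X+4].reshape(-1,3).mean(0)
        best=max(best,(f[2],a))   # blue channel: white high, brass low
    print('dot angle (shaker)',best)
E
python3 -c "
from h import *
print([ (np.degrees(np.arctan2(*((plane(r.capture('side'),u,v,z)-S(0,0,z))@np.c_[EX,EY])[::-1]))) for u,v,z in [(278.6,245.2,.104),(265,239,.105)]])
dots()"
```

```text
[np.float64(-140.6399937030704), np.float64(4.86912428629823)]
dot angle (shaker) (np.float64(184.46938775510205), 333)
```

The dot has turned about 145°, or 2.53 rad, which matches rolling without slip. I now make full strokes, starting with one and checking forces.

```bash
python3 -m pendant '[[[-15,6,40],[0,0,0]],[[-30,13,70],[0,0,0]],[[-30,13,95],[0,0,0]],[[-30,13,108],[0,0,0]],[[-30,13,110],[0,0,0]],[[-43,13,110],[0,0,0]],[[-56,13,110],[0,0,0]],[[-58,9,110],[0,0,0]],[[-59.8,6.3,110],[0,0,0]]]' | grep -E 'tcp|wrist'
python3 -m pendant '[[[3.6,-2.8,0],[0,0,0]],[[6.4,-6.4,0],[0,0,0]],[[8.2,-10.7,0],[0,0,0]],[[8.8,-15.3,0],[0,0,0]],[[8.8,-21.3,0],[0,0,0]],[[8.8,-26.3,0],[0,0,0]],[[8.8,-31.3,0],[0,0,0]],[[8.8,-37.3,0],[0,0,0]],[[8.2,-41.9,0],[0,0,0]],[[6.4,-46.2,0],[0,0,0]]]' | grep -E 'tcp|wrist'
python3 -m pendant '[[[2.8,0,0],[0,0,0]],[[-2.8,-3.6,0],[0,0,0]],[[-6.4,-6.4,0],[0,0,0]],[[-2.6,-13.1,0],[0,0,0]],[[21.4,-13.1,0],[0,0,0]],[[21.4,20,0],[0,0,0]],[[21.4,52.9,0],[0,0,0]]]' | grep -E 'tcp|wrist'
python3 -c "
from h import *
print(r.sense()['time_s'],togo(S(0,0,.159))); dots()
c=r.capture('side'); q=proj(c,S(0,0,.105)).astype(int); crop(c,q[0]-40,q[1]-30,80,60,6,'pics/s3.png')"
```

```text
tcp_pos: [0.65, 0.0966, 0.1604]
wrist_force: [0.3, 8.9, 2.7]
tcp_pos: [0.6215, 0.057, 0.1604]
wrist_force: [-5.2, 1.0, 3.6]
tcp_pos: [0.6265, 0.1141, 0.1596]
wrist_force: [0.9, 0.7, 0.3]
10.35 (array([-43. , -32.7,   0.6]), array([ 0.001,  0.001, -0.001]))
dot angle (shaker) (np.float64(62.55102040816327), 273)
```

```bash

python3 -m pendant '[[[-13,0,0],[0,0,0]],[[-24,0,0],[0,0,0]],[[-26,-3,0],[0,0,0]],[[-27.8,-6.7,0],[0,0,0]],[[-24.2,-9.5,0],[0,0,0]],[[-21.4,-13.1,0],[0,0,0]],[[-19.6,-17.4,0],[0,0,0]],[[-19,-22,0],[0,0,0]],[[-19,-28,0],[0,0,0]],[[-19,-33,0],[0,0,0]]]' | grep -E 'tcp|wrist'
python3 -m pendant '[[[0,-5,0],[0,0,0]],[[0,-11,0],[0,0,0]],[[-0.6,-15.6,0],[0,0,0]],[[-2.4,-19.9,0],[0,0,0]],[[-5.2,-23.5,0],[0,0,0]],[[-8.8,-26.3,0],[0,0,0]],[[-5,-33,0],[0,0,0]],[[19,-33,0],[0,0,0]],[[25,-15,-40],[0,0,0]],[[51,20,-75],[0,0,0]]]' | grep -E 'tcp|wrist'
python3 -m pendant '[[[0,0,-35],[0,0,0]],[[0,0,-35],[0,0,0]]]' | grep -E 'tcp|wrist'
python3 -c "
from h import *
print(r.sense()['time_s'],togo(S(0,0,.159))); dots()
c=r.capture('side'); q=proj(c,S(0,0,.105)).astype(int); print(q); crop(c,q[0]-40,q[1]-30,80,60,6,'pics/s4.png')"
```

```text
tcp_pos: [0.6269, 0.0764, 0.1593]
wrist_force: [-7.1, 6.8, 3.7]
tcp_pos: [0.5933, 0.1095, 0.2311]
wrist_force: [0.8, 0.0, 0.7]
tcp_pos: [0.5955, 0.1125, 0.2718]
wrist_force: [0.1, 0.3, 0.3]
12.65 (array([-69.2, -19.6, 113.3]), array([0.009, 0.011, 0.003]))
dot angle (shaker) (np.float64(186.24489795918367), 333)
[272 244]
```

View pics/s4.png

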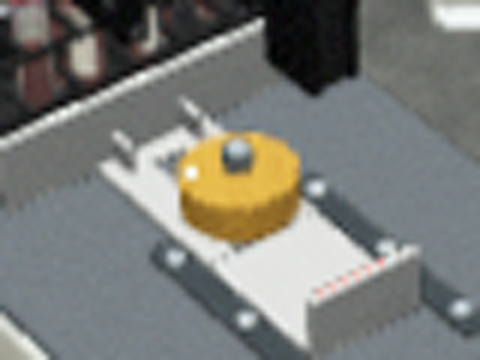

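The dot is now on the nut's left edge at about (191,173) in the crop, full-frame (263.8,242.8). I compute its angle, and use the brass centroid's rise to resolve the turn count.

```bash
python3 - <<'E'
from h import *
c=r.capture('side'); a=cv2.imread('pics/side0.png')[:,:,::-1]
def sub(img):
    g=img.astype(float); s=np.clip((g[...,0]-g[...,2]-20)/110,0,1)[225:265,248:298]; v,u=np.mgrid[225:265,248:298]
    cols=s.sum(0); col=s[:,16:34].sum(1); vv=np.arange(225,265)
    return s.sum().round(1),((s*u).sum()/s.sum()).round(2),((s*v).sum()/s.sum()).round(2),(col*vv).sum()/col.sum()
for g in (a,c['frame']): print(sub(g))
for z in (.0945,.0965,.0985): print(proj(c,S(0,0,z)))
for u,v,z in [(278.6,245.2,.104),(265,239,.105),(263.6,242.6,.107)]:
    d=(plane(c,u,v,z)-S(0,0,z))@np.c_[EX,EY]*1000; print(d.round(1),np.degrees(np.arctan2(d[1],d[0])).round(1))
# white blob refine now
R=c['frame'].astype(float); w=R[...,2].copy(); sel=w[238:248,258:270]; print(sel.round().astype(int))
E
```

```text
(np.float64(244.1), np.float64(271.6), np.float64(246.31), np.float64(246.2178805237316))
(np.float64(253.2), np.float64(271.75), np.float64(244.93), np.float64(244.81906766448395))
[272.6 248.1]
[272.5 247.3]
[272.5 246.6]
[-9.9 -8.1] -140.6
[22.4  1.9] 4.9
[12.6 12. ] 43.6
[[227 228 229 222 194 203 162 101  92  80  87 126]
 [229 217 168 166 131 128  91  80  79  81  81 108]
 [167 169 112 122  94  77  75  76  81  79  76  78]
 [147 139 127 119  85 120 106  73  78  76  75  66]
 [204 177 132 113 128 239 228  74  81  79  75  69]
 [226 214 179 127 105 202 188  75  76  79  76  75]
 [227 227 214 155  80  85  84  76  74  79  79  82]
 [226 228 227 195  60  69  74  77  74  77  78  78]
 [228 227 226 207  40  49  74  74  78  77  78  81]
 [227 227 227 209  39  37  52  59  73  72  80  79]]
```

The dot is now at 43.6°, up from −140.6°, and with the rise of about 3 mm or more that gives a total of roughly 9.5 rad. The earlier "dot" was part of the bar. One more full stroke should do it.

```bash
python3 -c "
from h import *
print(r.sense()['time_s'],togo(S(-.043,.033,.159)))"
```

```text
12.8 (array([-29.4,  17.3, 106.1]), array([ 0.001,  0.   , -0.   ]))
```

```bash
python3 -m pendant '[[[-15,8,35],[0,0,0]],[[-29,17,65],[0,0,0]],[[-29.4,17.3,90],[0,0,0]],[[-29.4,17.3,104],[0,0,0]],[[-29.4,17.3,106],[0,0,0]],[[-29.4,17.3,106],[0,0,0]]]' | grep -E 'tcp|wrist'
python3 -m pendant '[[[-13,0,0],[0,0,0]],[[-24,0,0],[0,0,0]],[[-26,-3,0],[0,0,0]],[[-27.8,-6.7,0],[0,0,0]],[[-24.2,-9.5,0],[0,0,0]],[[-21.4,-13.1,0],[0,0,0]],[[-19.6,-17.4,0],[0,0,0]],[[-19,-22,0],[0,0,0]],[[-19,-28,0],[0,0,0]],[[-19,-33,0],[0,0,0]]]' | grep -E 'tcp|wrist'
python3 -m pendant '[[[0,-5,0],[0,0,0]],[[0,-11,0],[0,0,0]],[[-0.6,-15.6,0],[0,0,0]],[[-2.4,-19.9,0],[0,0,0]],[[-5.2,-23.5,0],[0,0,0]],[[-8.8,-26.3,0],[0,0,0]],[[-5,-33,0],[0,0,0]],[[19,-33,0],[0,0,0]],[[25,-15,-40],[0,0,0]],[[51,20,-75],[0,0,0]]]' | grep -E 'tcp|wrist'
python3 -m pendant '[[[0,0,-35],[0,0,0]],[[0,0,-35],[0,0,0]]]' | grep -E 'tcp|wrist'
python3 - <<'E'
from h import *
c=r.capture('side'); print(r.sense()['time_s'],togo(S(-.043,.033,.159)))
R=c['frame'].astype(float); w=R[...,2]
print(w[234:258,260:286].round().astype(int))
g=R; s=np.clip((g[...,0]-g[...,2]-20)/110,0,1)[225:265,248:298]; v,u=np.mgrid[225:265,248:298]; print((s*v).sum()/s.sum())
for a in range(150,300,15): print(a,proj(c,S(.016*np.cos(np.radians(a)),.016*np.sin(np.radians(a)),.108)),end=' ')
E
```

```text
tcp_pos: [0.6267, 0.1143, 0.1594]
wrist_force: [-0.6, 0.3, 0.0]
tcp_pos: [0.6273, 0.0777, 0.1603]
wrist_force: [-6.8, 3.7, 5.2]
tcp_pos: [0.5933, 0.1101, 0.2312]
wrist_force: [1.6, 0.0, 0.6]
tcp_pos: [0.5957, 0.1131, 0.2719]
wrist_force: [0.7, -0.4, 0.9]
15.65 (array([-27.9,  14.4, 110.2]), array([0.006, 0.006, 0.001]))
[[109 106  98  92  85 141 212 174 149 132 135 135 139 138 137 132 133 132
  136 134 134 132 130 134 135 138]
 [117 158 183 109  93 138 206 220 196 112 112 114 111 110 125 127 127 134
  136 134 134 136 133 133 134 136]
 [199 213 223 193 136 124 138 169 147  87  82  92  91  83  97 100 106 111
  122 132 133 138 134 134 136 135]
 [226 226 227 216 148 111  83  91  80  88 145 182 153  91  81  81  87 142
  200 136 129 135 135 132 132 134]
 [229 224 191 194 110  94  75  79  83 126 203 215 200 154  79  81  91 168
  234 137  98 137 134 133 134 131]
 [170 162 120 122  78  74  79  77  78 111 169 185 174 127  84  77  85 120
  164 104  83 120 136 135 133 134]
 [110 119  86  77  75  72  76  77  79  74  98 118 109  88  84  75  76  75
   74  78  74  93 132 138 132 135]
 [130 114  79  
[... 1337 characters left out ...]
6  61  61  73  66  77 158 194
  216 227 228 225 226 226 225 227]
 [ 87 111 156 213 226 226 224 214 213 186 131 114 111 101 163 196 218 228
  226 227 227 226 226 227 226 226]
 [141 134 119 147 200 228 225 227 226 222 197 131 172 197 218 226 227 227
  228 226 226 226 227 228 227 226]
 [202 202 181  84 135 199 226 225 219 186 222 202 217 227 227 226 227 227
  226 226 227 226 226 227 226 228]
 [183 198 154  86  91 136 191 202 221 207 226 226 226 227 224 226 226 225
  226 227 227 228 226 223 227 226]]
244.50555340079688
150 [273.  247.9] 165 [275.1 247.5] 180 [277.  246.8] 195 [278.5 245.8] 210 [279.6 244.6] 225 [280.2 243.3] 240 [280.3 242. ] 255 [279.8 240.7] 270 [278.7 239.6] 285 [277.3 238.8]
```

```bash
python3 - <<'E'
from h import *
c=r.capture('side'); print(togo(S(-.050,.0,.162)))
for u,v,z in [(277.9,237.95,.1085),(265.4,242.3,.107)]:
    d=(plane(c,u,v,z)-S(0,0,z))@np.c_[EX,EY]*1000; print(d.round(1),np.degrees(np.arctan2(d[1],d[0])).round(1))
E
```

```text
(array([-21.9, -17.2, 104.7]), array([0.003, 0.002, 0.   ]))
[  4.9 -17.5] -74.3
[11.1  8.7] 38.0
```

The dot is at −74°, for a total of about 13.7 rad, inside the band. Now I descend between the nut and the tab and push the tab.

```bash
python3 -m pendant '[[[-11,-8,25],[0,0,0]],[[-22,-17,55],[0,0,0]],[[-22,-17,80],[0,0,0]],[[-22,-17,95],[0,0,0]],[[-22,-17,103],[0,0,0]],[[-22,-17,105],[0,0,0]],[[-22,-17,105],[0,0,0]]]' | grep -E 'tcp|wrist'
python3 -m pendant '[[[4,0,0],[0,0,0]],[[8,0,0],[0,0,0]],[[12,0,0],[0,0,0]],[[16,0,0],[0,0,0]],[[20,0,0],[0,0,0]],[[24,0,0],[0,0,0]],[[27,0,0],[0,0,0]],[[30,0,0],[0,0,0]],[[33,0,0],[0,0,0]],[[35,0,0],[0,0,0]]]' | grep -E 'tcp|wrist'
python3 -c "
from h import *
print(r.sense()['time_s'],togo(S(0,0,.162))[0])"
```

```text
tcp_pos: [0.6062, 0.0868, 0.1607]
wrist_force: [-0.1, -0.3, 0.4]
tcp_pos: [0.5773, 0.1004, 0.1612]
wrist_force: [16.4, -11.8, -8.8]
17.4 [-82.    0.   -0.1]
```

20 N at x = −82 mm suggests the end stop. I back off, lift and check.

```bash
python3 -m pendant '[[[-5,0,0],[0,0,0]],[[-15,0,0],[0,0,0]],[[-28,0,0],[0,0,0]],[[-28,0,-20],[0,0,0]],[[-28,0,-50],[0,0,0]],[[-28,10,-85],[0,0,0]],[[-28,20,-115],[0,0,0]],[[-10,20,-125],[0,0,0]],[[-10,20,-125],[0,0,0]],[[-10,20,-125],[0,0,0]]]' | grep -E 'tcp|wrist'
python3 - <<'E'
from h import *
c=r.capture('wrist'); 
for x in (-.067,-.088,-.095): print(x,proj(c,S(x,0,.106)))
s=r.capture('side'); 
for x in (-.067,-.095): print(x,proj(s,S(x,0,.106)))
w=cv2.resize(c['frame'][130:380,210:430,::-1],None,fx=2,fy=2); z=cv2.resize(s['frame'][205:305,200:340,::-1],(350,250)) 
w=w[:500]; z=cv2.copyMakeBorder(z,0,w.shape[0]-250,0,0,cv2.BORDER_CONSTANT); cv2.imwrite('pics/end.png',np.hstack([w,z]))
E
```

```text
tcp_pos: [0.5916, 0.1154, 0.2855]
wrist_force: [0.3, -0.1, -0.9]
-0.067 [286.6 245. ]
-0.088 [285.9 215.3]
-0.095 [285.7 205.1]
-0.067 [292.6 260.6]
-0.095 [301.6 268. ]
```

View pics/end.png

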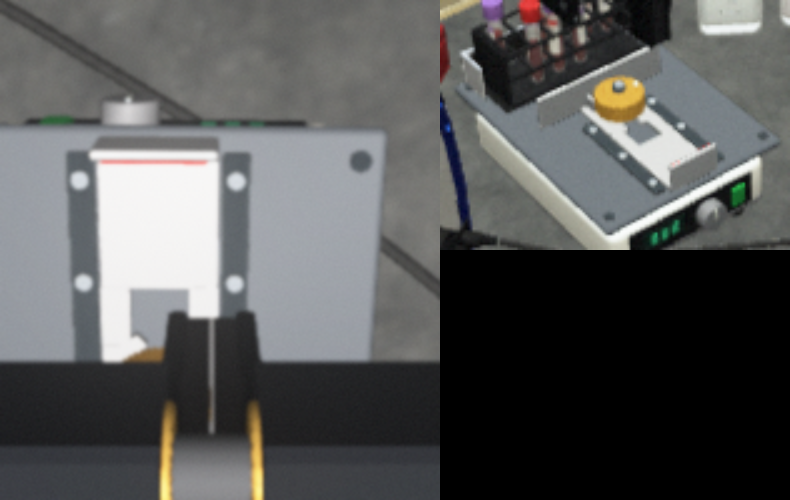

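The picture shows the bar drawn back. The red line is at (155,162) in the crop, about 27 mm of travel from its first position. With the 20 N stop force, that means the end of the slot. The rack is standing, the nut is untouched and the robot is clear.

```bash
python3 -c "
from station import r
print(r.sense()['time_s'],r.finish_job())"
```

```text
the job is handed in; nothing more can be done
18.5 None
```

I handed the job in at 18.5 s. By my camera measurements the nut is loosened about 13.7 rad (2.2 turns) and the bar is back about 27 mm, where it met a 20 N stop. In the last picture the rack and its tubes were standing on the plate and the arm was clear; I did not measure the rack or check the other bench items, and no verdict came back.

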